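# Trace the patch weld and mark it checked

### The arm

A 6-joint arm with a two-finger parallel gripper is mounted at the origin on the work surface. World frame = base frame: x ahead of the robot, y to its left, z up, the work surface at z = 0. Lengths are in m, angles in rad, forces in N, time in s.
With the tool pointing down it reaches from about 0.35 to 0.725 m from the base axis. Payload 6 kg.
Tool frame: the origin (TCP) lies midway between the tips of the shut fingers; the grasp point (between the pads) lies 19 mm behind it; z points along the fingers, y is the line along which they close (so a half turn about z gives the same grasp; the last joint's range is limited). The gripper opens to 85 mm and grips with 20 to 120 N. Pads are 22 mm wide; open, the fingers measure 114 mm over their backs; the gripper's body (76 mm by 85 mm) begins 54 mm behind the grasp point. The pads swing forward as they close: fully open they stand 13 mm farther back than shut.
Start: joints at [1.58, 0.04, 0.085, 0, -1.615, -0.334], TCP at [0.191, 0.569, 0.231] pointing down, gripper open.
Joint ranges: [-2.56, 2.56], [-1.29, 2.01], [-1.08, 1.49], [-3.29, 1.98], [-2.81, -0.18], [-2.99, 2.99]. Speed limits (rad/s): [2.57, 2.57, 3.01, 3.14, 3.14, 3.14].

### API

Orientations are given as a 3x3 rotation matrix whose columns are the frame's x, y, z axes.
In Python, from rig import ctrl gives the robot as it stands. The module is installed in compiled form; this text tells all that it offers.
- The arm moves only by the tool arm_command, never from a script. Its argument "targets" is text: rows parted by semicolons, each of 7 numbers parted by spaces: the gripper's target within -1 to 1 (fully open at 1, half-way at 0, shut at -1), then the shift along the tool's x, y, z in cm, then the turn, a rotation vector about the tool's x, y, z in rad. In form: claw x y z wx wy wz; .... A call has 1 to 12 rows; each row shifts and turns the commanded pose from where the row before left it, along the tool's axes as they then stand; what a row does not reach is not made up. A row lasts 1/10 s, in which the tool goes at most 50 mm and 8.59 degrees, less where a joint would pass 70% of its speed; a pose out of reach is approached as far as the arm can. A call with a gripper value outside its range is refused whole. The fingers move at their own pace and stop on an object; the grip force is fixed at half the most. Time passes only in rows, so rows that do not move let the fingers close. It gives the time, the measured TCP pose, the force, the opening and the grip force at its end, in the units of the state.
- ctrl.state(): the state, without advancing time (a new reading comes with each control period).
- ctrl.get_image(name): name is "scene" or "side" or "wrist"; returns a dict with "frame" (400x640x3 uint8, red, green, blue), "z_map" (400x640 float32, m along the optical axis (not along the pixel's ray), 0 where there is no reading), "fx", "fy", "cx", "cy" (pixels), "dist_coeffs" ([k1, k2, p1, p2, k3] as OpenCV has them; the pictures are not rectified), "R" (3x3) and "t" (3): a world point X has camera coordinates R X + t. Camera axes: x right, y down, z forward; pixel columns grow to the right and rows downward; lengths in m; the calibration is good to about 2 mm. A picture is of the moment at which its call begins.
- ctrl.sign_off(): hands the job in; it is judged then, once.
The state is a dict: "time": time; "qpos": joint angles; "qvel": joint speeds; "tau": joint torques, N m; "position": TCP position; "tool_rot": TCP orientation; "wrist_force": force on the tool from outside, world axes, zero at the start; "torque": the same for the moment, N m; "grip_width": finger opening in m; "finger_force": force on a finger pad.
Only numpy, scipy, OpenCV 4.12 (cv2) and the standard library are available. Lean on these libraries where they do the work, as an engineer would, in place of code of your own. Each camera call takes 0.05 s, during which the arm holds its last target. There are 200 camera calls.

### The job

Check the copper-coloured weld on the steel patch: with the fingers pointing down, trace the whole bead with the fingertips from the yellow-dot end to the blue-dot end, staying over the bead and no more than about a centimetre above it (a light touch is fine, pressing hard is not). Then push the black tab on the status board with the fingers, gently, from the red end fully home to the green end, and move clear. Leave the loose coupling on the patch, the mug, the brush and the hammer where they are.

Things in the scene. Friction and masses are not known exactly. Their poses are not given: they have to be found in the camera images.
- plate: dark steel base plate 200 x 240 x 10 mm bolted to the bench, with a grey patch on it (top at 16 mm). Origin: centre of its underside. The J-shaped copper weld bead along the patch is 10 mm wide, crest 18 mm above the bench: in plate x, y (mm) straight from (-60,-80) to (-60,30), quarter circle of radius 50 about (-10,30) to (-10,80), straight to (60,80). Bolt heads 6 mm tall
- start_mark: flat yellow paint dot, 20 mm across, on the base plate 25 mm beyond one end of the bead: the end to start from. It may be at either end (beside weld0 or weld8). Origin: centre, 10 mm above the bench
- finish_mark: flat blue paint dot, 20 mm across, 25 mm beyond the other end of the bead: the end to finish at. Origin: centre, 10 mm above the bench
- weld0 (a point): point 0 of 9 (0 to 8) evenly spaced about 32 mm apart along the weld, on the bead's crest (one end of the bead)
- weld1 (a point): point 1 of 9 (0 to 8) evenly spaced about 32 mm apart along the weld, on the bead's crest
- weld2 (a point): point 2 of 9 (0 to 8) evenly spaced about 32 mm apart along the weld, on the bead's crest
- weld3 (a point): point 3 of 9 (0 to 8) evenly spaced about 32 mm apart along the weld, on the bead's crest
- weld4 (a point): point 4 of 9 (0 to 8) evenly spaced about 32 mm apart along the weld, on the bead's crest
- weld5 (a point): point 5 of 9 (0 to 8) evenly spaced about 32 mm apart along the weld, on the bead's crest
- weld6 (a point): point 6 of 9 (0 to 8) evenly spaced about 32 mm apart along the weld, on the bead's crest
- weld7 (a point): point 7 of 9 (0 to 8) evenly spaced about 32 mm apart along the weld, on the bead's crest
- weld8 (a point): point 8 of 9 (0 to 8) evenly spaced about 32 mm apart along the weld, on the bead's crest (one end of the bead)
- board: white status board, 100 (x) x 200 (y) x 12 mm, fixed flat on the bench. Its -y half carries a red stripe, its +y half a green stripe. Origin: centre of its underside; the tab slides along its +y axis
- status (a joint): position of the black tab along the board, m: 0 = red end, 0.12 = stop at the green end; starts between 0 and 0.03. Stiction about 1.5 N; it stays where it is left
- tab_top (a point): centre of the top of the sliding black tab, an upright block 50 (board x) x 16 (board y, the sliding direction) x 38 mm tall; its top is 51 mm above the bench, its foot 1 mm above the board
- coupling: loose brass pipe coupling, a ring 44 mm across, 45 mm tall, standing on the patch. Origin: centre of its underside
- mug: blue mug, 80 mm across, 90 mm tall, standing beyond the work. Origin: centre of its underside
- brush: hand brush, 200 mm long, lying beyond the work. Origin: centre of its underside
- hammer: hammer, 200 mm long, lying beyond the work. Origin: centre of its underside
Mind the look-alikes: they are no part of the job. Several things look just like the board: the one meant starts farthest to the robot's left.

How it is judged:
On the way, in this order (a step that is already met when the one before it is completed fails the run):
1. fingertips over the bead at point 1 of 9, counted from the yellow dot (((horizontal distance between start_mark and weld0 below 0.05 m and horizontal distance between the grasp point and weld0 below 0.015 m and z of the grasp point in the frame of weld0 below 0.042 m) or (not (horizontal distance between start_mark and weld0 below 0.05 m) and horizontal distance between the grasp point and weld8 below 0.015 m and z of the grasp point in the frame of weld8 below 0.042 m))), for 0.02 s.
2. fingertips over the bead at point 2 of 9, counted from the yellow dot (((horizontal distance between start_mark and weld0 below 0.05 m and horizontal distance between the grasp point and weld1 below 0.015 m and z of the grasp point in the frame of weld1 below 0.042 m) or (not (horizontal distance between start_mark and weld0 below 0.05 m) and horizontal distance between the grasp point and weld7 below 0.015 m and z of the grasp point in the frame of weld7 below 0.042 m))), for 0.02 s.
3. fingertips over the bead at point 3 of 9, counted from the yellow dot (((horizontal distance between start_mark and weld0 below 0.05 m and horizontal distance between the grasp point and weld2 below 0.015 m and z of the grasp point in the frame of weld2 below 0.042 m) or (not (horizontal distance between start_mark and weld0 below 0.05 m) and horizontal distance between the grasp point and weld6 below 0.015 m and z of the grasp point in the frame of weld6 below 0.042 m))), for 0.02 s.
4. fingertips over the bead at point 4 of 9, counted from the yellow dot (((horizontal distance between start_mark and weld0 below 0.05 m and horizontal distance between the grasp point and weld3 below 0.015 m and z of the grasp point in the frame of weld3 below 0.042 m) or (not (horizontal distance between start_mark and weld0 below 0.05 m) and horizontal distance between the grasp point and weld5 below 0.015 m and z of the grasp point in the frame of weld5 below 0.042 m))), for 0.02 s.
5. fingertips over the bead at point 5 of 9, counted from the yellow dot (((horizontal distance between start_mark and weld0 below 0.05 m and horizontal distance between the grasp point and weld4 below 0.015 m and z of the grasp point in the frame of weld4 below 0.042 m) or (not (horizontal distance between start_mark and weld0 below 0.05 m) and horizontal distance between the grasp point and weld4 below 0.015 m and z of the grasp point in the frame of weld4 below 0.042 m))), for 0.02 s.
6. fingertips over the bead at point 6 of 9, counted from the yellow dot (((horizontal distance between start_mark and weld0 below 0.05 m and horizontal distance between the grasp point and weld5 below 0.015 m and z of the grasp point in the frame of weld5 below 0.042 m) or (not (horizontal distance between start_mark and weld0 below 0.05 m) and horizontal distance between the grasp point and weld3 below 0.015 m and z of the grasp point in the frame of weld3 below 0.042 m))), for 0.02 s.
7. fingertips over the bead at point 7 of 9, counted from the yellow dot (((horizontal distance between start_mark and weld0 below 0.05 m and horizontal distance between the grasp point and weld6 below 0.015 m and z of the grasp point in the frame of weld6 below 0.042 m) or (not (horizontal distance between start_mark and weld0 below 0.05 m) and horizontal distance between the grasp point and weld2 below 0.015 m and z of the grasp point in the frame of weld2 below 0.042 m))), for 0.02 s.
8. fingertips over the bead at point 8 of 9, counted from the yellow dot (((horizontal distance between start_mark and weld0 below 0.05 m and horizontal distance between the grasp point and weld7 below 0.015 m and z of the grasp point in the frame of weld7 below 0.042 m) or (not (horizontal distance between start_mark and weld0 below 0.05 m) and horizontal distance between the grasp point and weld1 below 0.015 m and z of the grasp point in the frame of weld1 below 0.042 m))), for 0.02 s.
9. fingertips over the bead at point 9 of 9, counted from the yellow dot (((horizontal distance between start_mark and weld0 below 0.05 m and horizontal distance between the grasp point and weld8 below 0.015 m and z of the grasp point in the frame of weld8 below 0.042 m) or (not (horizontal distance between start_mark and weld0 below 0.05 m) and horizontal distance between the grasp point and weld0 below 0.015 m and z of the grasp point in the frame of weld0 below 0.042 m))), for 0.02 s.
10. status tab pushed to the green end (value of joint status above 0.1 m), for 0.1 s.
At the end, for the whole second after the job is handed in: Nine bead points passed in order from the yellow dot (15 mm sideways, fingertips at most about 2 cm above); then the tab at least 100 mm of 120 mm along and still; coupling, mug, brush and hammer within 15 mm of their starts, coupling and mug upright (value of joint status above 0.1 m and velocity of joint status between -0.005 and 0.005 m/s and distance of each of coupling, mug, brush, hammer from where it was at the start of the episode below 0.015 m and angle between each of coupling, mug's own z axis and vertical below 0.1 rad); the robot touches nothing.
It fails at once if the coupling, mug, brush or hammer is moved or lifted (distance of any of coupling, mug, brush, hammer from where it was at the start of the episode above 0.015 m).
It fails at once if the weld or plate is pressed hard (over 25 N) (contact force between any of the arm, the fingers and plate above 25 N).
It fails at once if the tab is pinched or shoved hard (over 25 N) (contact force between the fingers and status above 25 N).
It also fails if it takes over 58 s, if anything falls off the work surface, if the arm or the gripper's body presses on something with over 40 N, if the wrist force passes 120 N, or if a joint passes its speed limit or range.

## Working session

There is one attempt and no reset: what is moved stays moved. The work goes in short steps, Python scripts to look and compute and a tool call to move; the robot and the scene stay as the last step left them, time stands still between calls to the robot, and variables do not carry over. Pictures are saved under pics/ and viewed, at most 10 in all, crops included, and the job is handed in when it is done.

Besides the shell and the picture viewer there is one more tool, called after "Emit:" as name(argument=value, ...) on one line, values as JSON. arm_command: Moves the arm, as the interface text tells. Its arguments: {"type":"object","properties":{"targets":{"type":"string"}},"required":["targets"]}

```bash
mkdir -p pics
cat > h.py <<'E'
import numpy as np, cv2
from rig import ctrl
def grab(n):
    im=ctrl.get_image(n); im['K']=np.array([[im['fx'],0,im['cx']],[0,im['fy'],im['cy']],[0,0,1]]); return im
def ray(im,uv,z):
    p=cv2.undistortPoints(np.array(uv,float).reshape(-1,1,2),im['K'],np.array(im['dist_coeffs'])).reshape(-1,2)
    d=np.c_[p,np.ones(len(p))]@im['R']; c=-im['R'].T@im['t']
    return c+d*((z-c[2])/d[:,2])[:,None]
def proj(im,X):
    r,_=cv2.Rodrigues(np.array(im['R'])); return cv2.projectPoints(np.array(X,float).reshape(-1,1,3),r,np.array(im['t']),im['K'],np.array(im['dist_coeffs']))[0].reshape(-1,2)
E
python3 - <<'E'
from h import *
for n in ['scene','side']:
    im=grab(n); cv2.imwrite(f'pics/{n}0.png',im['frame'][:,:,::-1]); print(n,-im['R'].T@im['t'])
s=ctrl.state(); print(s['time'],s['position'],s['tool_rot'],s['wrist_force'])
E
```

```text
scene [1.13899257 0.46376792 0.74746906]
side [0.26604391 0.48605427 0.74615659]
0.1 [0.19131206 0.56837731 0.23036923] [[ 9.47709709e-01 -3.19133445e-01 -3.89153979e-04]
 [-3.19133656e-01 -9.47708423e-01 -1.56710053e-03]
 [ 1.31309689e-04  1.60934852e-03 -9.99998696e-01]] [-0.79043749 -0.80130011  0.26167347]
```

View pics/scene0.png

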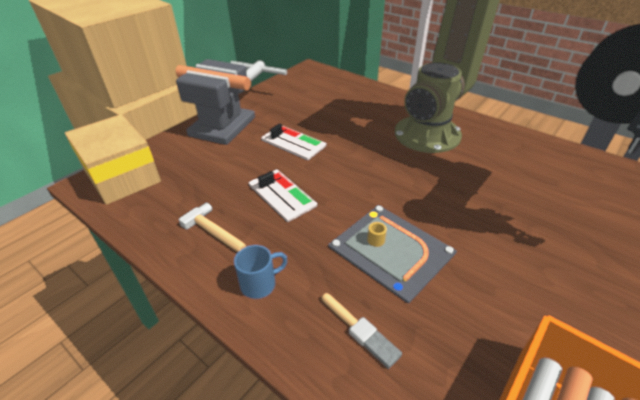

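View pics/side0.png

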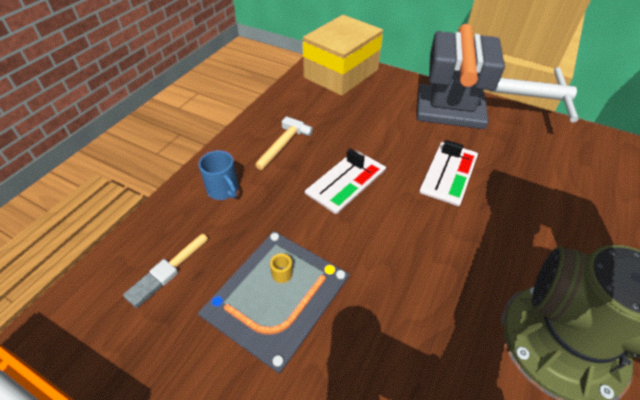

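The scene view shows two candidate boards, at (294,141) and (283,194). The plate is near (392,250), with the yellow dot at (373,214) and the blue dot at (398,287). In the side view the boards are at (449,172) and (345,182). I'll measure them all.

Run:
```python
from h import *
P={'scene':dict(yel=(373,214,.01),blu=(398,287,.01),bA=(294,141,.012),bB=(283,194,.012),coup=(377,227,.061),base=(430,135,.0)),
'side':dict(yel=(330,270,.01),blu=(217,301,.01),bA=(449,172,.012),bB=(345,182,.012),coup=(282,259,.061),base=(590,330,.0))}
for n in P:
    im=grab(n)
    for k,(u,v,z) in P[n].items():
        zz=im['z_map'][v,u]; p=np.array(ray(im,(u,v),z)[0])
        print(n,k,p.round(3),'depthmap',round(float(zz),3),'exp',round(float((im['R']@p+im['t'])[2]),3))
    f=im['frame']; hsv=cv2.cvtColor(f,cv2.COLOR_RGB2HSV)
    for nm,lo,hi in [('red',(0,200,150),(5,255,255)),('green',(55,130,100),(75,255,255)),('yel',(24,180,180),(32,255,255)),('blue',(108,200,150),(118,255,255)),('copper',(5,120,180),(14,230,255))]:
        m=cv2.inRange(hsv,lo,hi); c,l,st,ce=cv2.connectedComponentsWithStats(m)
        for i in range(1,c):
            if 25<st[i,4]<1500: print(n,nm,ce[i].round(1),st[i,4],ray(im,ce[i],.012)[0][:2].round(3))
w=grab('wrist'); cv2.imwrite('pics/w0.png',w['frame'][:,:,::-1])
```

```text
scene yel [0.461 0.082 0.01 ] depthmap 1.064 exp 1.061
scene blu [0.623 0.255 0.01 ] depthmap 0.887 exp 0.887
scene bA [ 0.331 -0.316  0.012] depthmap 1.33 exp 1.325
scene bB [ 0.551 -0.161  0.012] depthmap 1.131 exp 1.125
scene coup [0.54  0.141 0.061] depthmap 0.977 exp 0.955
scene base [0.007 0.014 0.   ] depthmap 1.297 exp 1.359
scene red [283.5 182.1] 43 [ 0.511 -0.196]
scene green [309.2 139.9] 62 [ 0.295 -0.281]
scene green [299.3 195.8] 123 [ 0.528 -0.119]
scene yel [120.6 164.9] 918 [ 0.761 -0.652]
scene copper [217.2  75.1] 340 [ 0.154 -0.916]
scene copper [393.8  78.7] 278 [-0.27  -0.297]
scene copper [468.6 100.7] 178 [-0.275  0.024]
scene copper [517.2 115.1] 850 [-0.277  0.203]
scene copper [570.2 131.4] 290 [-0.273  0.377]
scene copper [615.  144.1] 132 [-0.277  0.506]
scene copper [411.3 248.5] 327 [0.507 0.223]
scene copper [562.9 345.7] 301 [0.545 0.573]
scene copper [563.2 352.8] 300 [0.56  0.577]
scene copper [ 39.5 377.3] 1047 [ 1.212 -0.161]
scene copper [ 84.1 388.5] 772 [ 1.171 -0.076]
scene copper [578.7 384.4] 529 [0.605 0.614]
side yel [0.456 0.08  0.01 ] depthmap 0.849 exp 0.848
side blu [0.619 0.25  0.01 ] depthmap 0.8 exp 0.801
side bA [ 0.322 -0.322  0.012] depthmap 1.038 exp 1.038
side bB [ 0.54  -0.162  0.012] depthmap 1.013 exp 1.013
side coup [0.538 0.132 0.061] depthmap 0.821 exp 0.806
side base [-0.042 -0.047  0.   ] depthmap 0.619 exp 0.773
side red [465.5 163. ] 164 [ 0.293 -0.376]
side red [366.2 174.2] 166 [ 0.504 -0.212]
side green [611.3 112.9] 51 [-0.035 -0.805]
side green [457.2 185.5] 223 [ 0.29  -0.286]
side green [343.6 194. ] 230 [ 0.525 -0.124]
side yel [341.1  56. ] 1139 [ 0.819 -0.701]
side yel [329.3 269.2] 71 [0.458 0.08 ]
side blue [217.1 300.6] 41 [0.618 0.25 ]
side copper [468.   56.2] 773 [ 0.43  -0.918]
side copper [275.1 313.8] 498 [0.503 0.218]
```

View pics/w0.png

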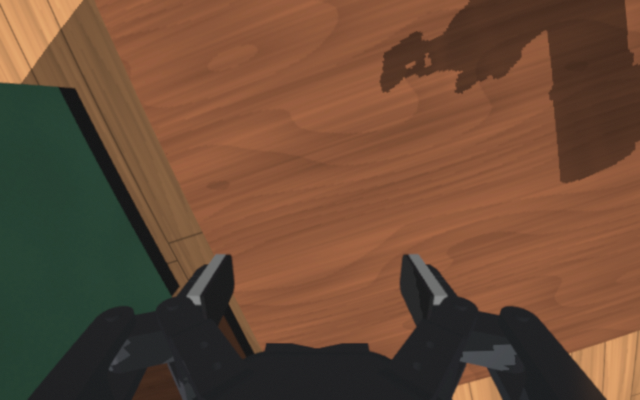

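There are two look-alike boards: A at side (449,172), world y ≈ -0.32, and B at side (345,182), world y ≈ -0.16. B has the larger y, so it is farthest to the robot's left and fits the description. I'll confirm it in a crop. The wrist view shows only bare bench, so no third board is hidden under the gripper. The geometry puts the yellow dot at weld0.

Run:
```python
from h import *
im=grab('side'); f=im['frame']
cv2.imwrite('pics/cropB.png',cv2.resize(f[130:380,190:490],None,fx=2.4,fy=2.4,interpolation=cv2.INTER_CUBIC)[:,:,::-1])
```

```text
(no output)
```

View pics/cropB.png

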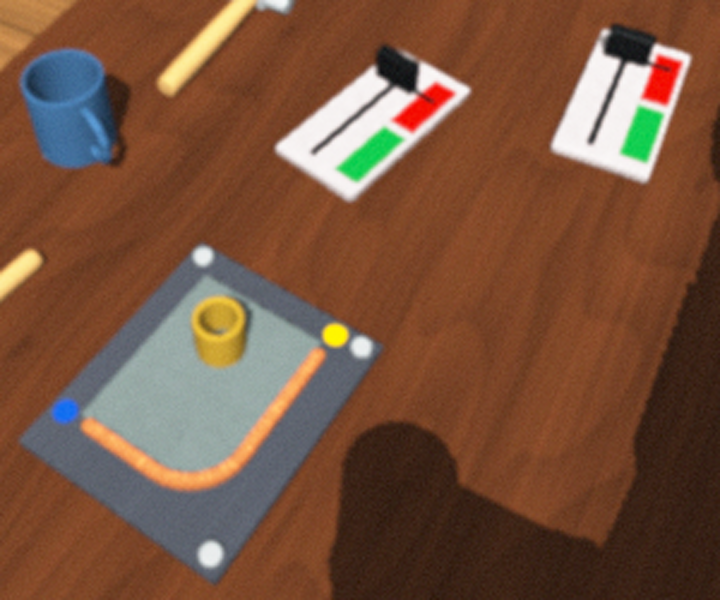

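Emit:
arm_command(targets="-1 0 0 0 0 0 -0.11; -1 0 0 0 0 0 -0.11; -1 0 0 0 0 0 -0.105; -1 3 4.5 0 0 0 0; -1 3 4 0 0 0 0; -1 3 4 0 0 0 0; -1 3 4 0 0 0 0; -1 3 4 0 0 0 0; -1 3 4 0 0 0 0; -1 3 4 0 0 0 0; -1 0 0 0 0 0 0")

```text
time: 1.4
position: [0.4018, 0.283, 0.232]
tool_rot: [[1.0, -0.006, 0.001], [-0.006, -1.0, -0.0], [0.001, 0.0, -1.0]]
wrist_force: [1.0, 0.4, 0.5]
grip_width: -0.0002
finger_force: 0.0
```

The crop confirms that board B, crop (372,125), is the left one, with its black tab at the red end. Board A, at (625,105), is farther right. The yellow dot sits at the straight y-leg end, which is weld0. Next I'll look with the wrist camera.

Run:
```python
from h import *
w=grab('wrist'); print(-w['R'].T@w['t'], ray(w,[(320,200),(0,0),(639,0),(320,399)],.01).round(3).tolist())
cv2.imwrite('pics/w1.png',w['frame'][:,:,::-1])
```

```text
[0.47815247 0.28214672 0.37372751] [[0.367, 0.278, 0.01], [0.616, 0.654, 0.01], [0.613, -0.101, 0.01], [0.008, 0.279, 0.01]]
```

View pics/w1.png

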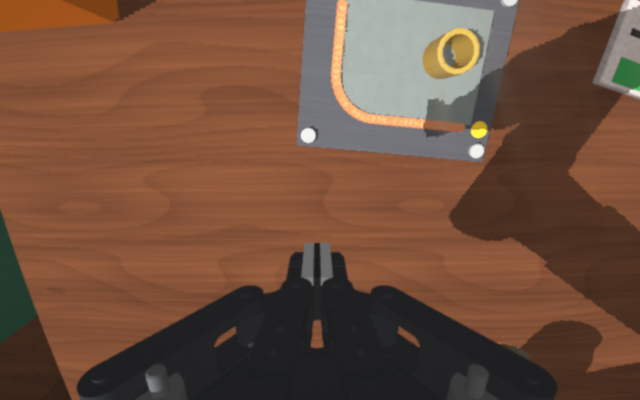

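The wrist view shows the J bead, running (462,128) to (335,80) to (343,0). The yellow dot is at (479,130) and the coupling at (452,52). The blue dot is out of frame. I'll fit the plate pose from the two dots and the bead pixels.

```bash
cat > fit.py <<'E'
from h import *
from scipy.optimize import least_squares
t=np.linspace(0,np.pi/2,40)
path=np.r_[np.c_[np.full(56,-60.),np.linspace(-80,30,56)],np.c_[-10-50*np.cos(t),30+50*np.sin(t)],np.c_[np.linspace(-10,60,36),np.full(36,80.)]]/1000
def W(p,q): c,s=np.cos(p[2]),np.sin(p[2]); return np.asarray(q)@np.array([[c,s],[-s,c]])+p[:2]
def inv(p,q): c,s=np.cos(p[2]),np.sin(p[2]); return (np.asarray(q)-p[:2])@np.array([[c,-s],[s,c]])
def sd(q):
    d=np.linalg.norm(q[:,None]-path[None],axis=2); return d.min(1)
def cent(im,lo,hi,roi,z):
    m=cv2.inRange(cv2.cvtColor(im['frame'],cv2.COLOR_RGB2HSV),lo,hi); u0,v0,u1,v1=roi
    k=np.zeros_like(m); k[v0:v1,u0:u1]=m[v0:v1,u0:u1]; v,u=np.nonzero(k); return np.c_[u,v].astype(float)
def fit(yel,blu,bead,p0=(.53,.18,-.09)):
    def f(p):
        r=[]
        if yel is not None: r.append(3*(W(p,[-.06,-.105])-yel))
        if blu is not None: r.append(3*(W(p,[.085,.08])-blu))
        if bead is not None: r.append(sd(inv(p,bead))*3/np.sqrt(len(bead)))
        return np.concatenate(r)
    s=least_squares(f,p0,diff_step=1e-4); return s.x,f(s.x)
Y=((24,150,120),(33,255,255)); B=((106,180,120),(120,255,255)); C=((4,100,90),(17,235,255))
E
python3 - <<'E'
from fit import *
w=grab('wrist')
y=ray(w,cent(w,*Y,(465,115,495,145),0).mean(0),.01)[0,:2]
bp=cent(w,*C,(315,0,475,140),0)
b=ray(w,bp,.017)[:,:2]; print(y,len(b))
p,r=fit(y,None,b); print('wrist',p,r[:2]*333,r[2:].std())
p,r=fit(y,(.6185,.250),b); print('both',p,r[:4]*333)
print(W(p,[[-.06,-.08],[-.06,.03],[-.01,.08],[.06,.08]]))
# board B corners seen from scene/side
for n,roi in [('scene',(240,160,325,225)),('side',(295,140,395,220))]:
    im=grab(n); h=cv2.cvtColor(im['frame'],cv2.COLOR_RGB2HSV); u0,v0,u1,v1=roi
    for nm,lo,hi in [('white',(0,0,170),(179,60,255)),('red',(0,150,100),(6,255,255)),('green',(50,120,80),(75,255,255)),('black',(0,0,0),(179,255,50))]:
        m=cv2.inRange(h[v0:v1,u0:u1],lo,hi); c,l,st,ce=cv2.connectedComponentsWithStats(m); i=1+st[1:,4].argmax()
        cnt=cv2.findContours((l==i).astype('uint8'),0,2)[0][0]; box=cv2.boxPoints(cv2.minAreaRect(cnt))+[u0,v0]
        print(n,nm,st[i,4],ray(im,ce[i]+[u0,v0],.012)[0,:2].round(4))
        if nm=='white':
            hull=cv2.convexHull(cnt); q=cv2.approxPolyDP(hull,5,True).reshape(-1,2)+[u0,v0]; print(q.tolist(),ray(im,q,.012)[:,:2].round(3).tolist())
E
```

```text
[0.45561864 0.08043099] 1954
wrist [ 0.52672259  0.17887277 -0.10439841] [0.4881955  0.26573257] 0.00011284202732601266
both [ 0.52623849  0.17896945 -0.09998657] [0.43797651 0.05204046 0.29926728 0.08510566]
[[0.45855256 0.10535822]
 [0.46953277 0.21480882]
 [0.52427404 0.2595681 ]
 [0.59392443 0.25258069]]
scene white 262 [ 0.5818 -0.1848]
[[256, 188], [268, 187], [279, 198], [278, 208]] [[0.58, -0.24], [0.555, -0.216], [0.571, -0.158], [0.602, -0.132]]
scene red 117 [ 0.5083 -0.2068]
scene green 127 [ 0.5283 -0.1206]
scene black 90 [ 0.5393 -0.2413]Traceback (most recent call last):
  File "<stdin>", line 13, in <module>
ValueError: attempt to get argmax of an empty sequence
```

The fit agrees to under a millimetre. I'll go above weld0 and start down.

Emit:
arm_command(targets="-1 2 4.4 0 0 0 0; -1 2 4.4 0 0 0 0; -1 1.8 4.5 0 0 0 0; -1 0 4.4 0 0 0 0; -1 0 0 4 0 0 0; -1 0 0 4 0 0 0; -1 0 0 4 0 0 0; -1 0 0 3 0 0 0; -1 0 0 2 0 0 0; -1 0 0 0 0 0 0; -1 0 0 0 0 0 0")

```text
time: 2.7
position: [0.4574, 0.111, 0.062]
tool_rot: [[1.0, 0.002, 0.0], [0.002, -1.0, -0.001], [0.0, 0.001, -1.0]]
wrist_force: [0.6, -0.0, 0.7]
grip_width: -0.0002
finger_force: 0.0
```

Run:
```python
from fit import *
s=ctrl.state(); print(s['position'],s['wrist_force'])
w=grab('wrist'); f=w['frame'].copy()
p=(.5262,.1790,-.1)
for n in ('wrist','side'):
    im=grab(n)
    f=im['frame'].copy()
    for a in proj(im,np.c_[W(p,path)[::6],np.full(len(path[::6]),.018)]): cv2.circle(f,tuple(int(round(t)) for t in a),1,(0,0,255),-1)
    cv2.imwrite(f'pics/o_{n}.png',f[:,:,::-1])
a=cv2.imread('pics/o_wrist.png'); b=cv2.imread('pics/o_side.png')[200:400,150:470]
cv2.imwrite('pics/o.png',np.vstack([cv2.resize(a,(480,300)),cv2.resize(b,(480,300))]))
```

```text
[0.45737514 0.11098833 0.06200061] [ 0.62269327 -0.03065085  0.65781577]
```

View pics/o.png

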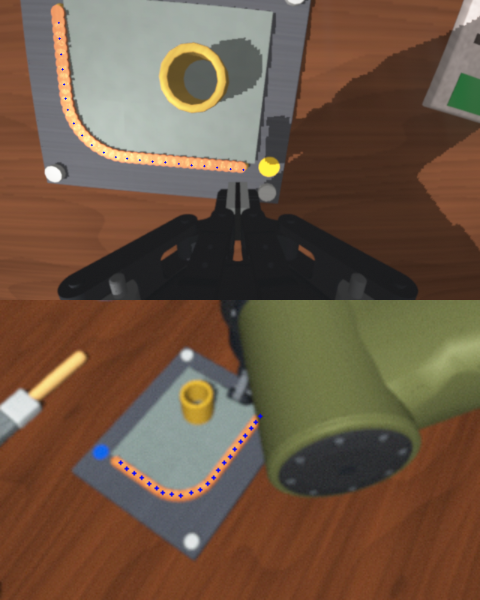

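Emit:
arm_command(targets="-1 0.12 0.55 1 0 0 0; -1 0 0 1.5 0 0 0; -1 0 0 1.1 0 0 0; -1 0 0 0 0 0 0; -1 0 0 0 0 0 0; -1 0.11 -1.1 0 0 0 0; -1 0.11 -1.1 0 0 0 0; -1 0.11 -1.1 0 0 0 0; -1 0.11 -1.1 0 0 0 0; -1 0.11 -1.1 0 0 0 0; -1 0 0 0 0 0 0")

```text
time: 3.95
position: [0.464, 0.161, 0.0253]
tool_rot: [[1.0, 0.002, -0.0], [0.002, -1.0, -0.0], [-0.0, 0.0, -1.0]]
wrist_force: [-0.1, -0.9, -0.5]
grip_width: -0.0001
finger_force: 0.0
```

Emit:
arm_command(targets="-1 0.11 -1.08 0 0 0 0; -1 0.11 -1.08 0 0 0 0; -1 0.11 -1.08 0 0 0 0; -1 0.11 -1.08 0 0 0 0; -1 0.11 -1.08 0 0 0 0; -1 0.29 -0.93 0 0 0 0; -1 0.29 -0.93 0 0 0 0; -1 0.62 -0.75 0 0 0 0; -1 0.62 -0.75 0 0 0 0; -1 0 0 0 0 0 0")

```text
time: 4.95
position: [0.4884, 0.2478, 0.0251]
tool_rot: [[1.0, 0.0, -0.0], [0.0, -1.0, -0.0], [-0.0, 0.0, -1.0]]
wrist_force: [-0.3, -0.2, -0.3]
grip_width: 0.0002
finger_force: 0.0
```

Emit:
arm_command(targets="-1 0.86 -0.48 0 0 0 0; -1 0.86 -0.48 0 0 0 0; -1 0.96 -0.1 0 0 0 0; -1 0.96 -0.1 0 0 0 0; -1 1.16 0.12 0 0 0 0; -1 1.16 0.12 0 0 0 0; -1 1.16 0.12 0 0 0 0; -1 1.16 0.12 0 0 0 0; -1 1.16 0.12 0 0 0 0; -1 1.16 0.12 0 0 0 0; -1 0 0 0 0 0 0; -1 0 0 0 0 0 0")

```text
time: 6.15
position: [0.5937, 0.2514, 0.025]
tool_rot: [[1.0, -0.0, -0.001], [-0.0, -1.0, -0.0], [-0.001, 0.0, -1.0]]
wrist_force: [0.7, 1.0, 0.3]
grip_width: 0.0003
finger_force: 0.0
```

Trace finished over weld8. I'll rise, then go to view the board from near.

Emit:
arm_command(targets="-1 0 0 -2 0 0 0; -1 0 0 -4 0 0 0; -1 0 0 -4 0 0 0; -1 0 0 -4 0 0 0; -1 0 0 -4 0 0 0; -1 -1.5 4.3 0 0 0 0; -1 -1.5 4.3 0 0 0 0; -1 -1.5 4.3 0 0 0 0; -1 -1.5 4.3 0 0 0 0; -1 -1.5 4.3 0 0 0 0; -1 -1.5 4.3 0 0 0 0")

```text
time: 7.25
position: [0.5025, -0.0077, 0.2056]
tool_rot: [[1.0, 0.001, 0.001], [0.001, -1.0, 0.0], [0.001, -0.0, -1.0]]
wrist_force: [1.2, -1.2, 0.5]
grip_width: -0.0002
finger_force: 0.0
```

Emit:
arm_command(targets="-1 -1.5 4.3 0 0 0 0; -1 -1.5 4.3 0 0 0 0; -1 -1.5 4.3 0 0 0 0; -1 -1.5 4.3 0 0 0 0; -1 0 2 0 0 0 0; -1 0 0 0 0 0 0; -1 0 0 0 0 0 0")

```text
time: 7.95
position: [0.4435, -0.1983, 0.2053]
tool_rot: [[1.0, -0.001, 0.0], [-0.001, -1.0, 0.0], [0.0, -0.0, -1.0]]
wrist_force: [0.3, 0.7, -0.9]
grip_width: 0.0001
finger_force: 0.0
```

Run:
```python
from h import *
w=grab('wrist'); print(ctrl.state()['position']); cv2.imwrite('pics/w2.png',w['frame'][:,:,::-1])
h=cv2.cvtColor(w['frame'],cv2.COLOR_RGB2HSV)
for nm,lo,hi in [('red',(0,150,80),(6,255,255)),('green',(50,120,60),(75,255,255))]:
    m=cv2.inRange(h,lo,hi); c,l,st,ce=cv2.connectedComponentsWithStats(m)
    for i in range(1,c):
        if st[i,4]>100:
            cnt=cv2.findContours((l==i).astype('uint8'),0,2)[0][0]; box=cv2.boxPoints(cv2.minAreaRect(cnt))
            print(nm,ce[i].round(0),st[i,4],ray(w,ce[i],.012)[0,:2].round(4),ray(w,box,.012)[:,:2].round(4).tolist())
```

```text
[ 0.44370488 -0.1978518   0.20533774]
red [327. 126.] 1719 [ 0.5051 -0.2113] [[0.5002, -0.1702], [0.5271, -0.1773], [0.5102, -0.253], [0.4825, -0.2476]]
red [441. 287.] 813 [ 0.2934 -0.3688] [[0.3069, -0.3337], [0.3103, -0.4089], [0.2821, -0.4153], [0.2788, -0.3382]]
green [249. 108.] 1792 [ 0.5251 -0.1243] [[0.5207, -0.0815], [0.5469, -0.0904], [0.5297, -0.166], [0.5029, -0.1588]]
green [381. 286.] 501 [ 0.2971 -0.2858] [[0.3062, -0.2449], [0.3056, -0.3228], [0.2835, -0.3251], [0.2842, -0.2457]]
```

View pics/w2.png

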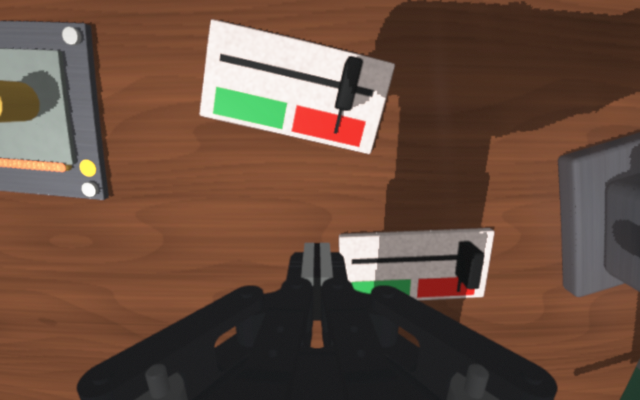

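Board B is centred near (297,88), its slot runs (220,57) to (372,93), and the tab is at (349,83) near the red end. Board A is below at (418,262).

Run:
```python
from h import *
w=grab('wrist')
print('cam',-w['R'].T@w['t']); print('slot',ray(w,[(220,57),(372,93)],.012)[:,:2].round(4).tolist(), 'corners',ray(w,[(212,20),(393,65),(370,153),(201,116)],.012)[:,:2].round(4).tolist())
f=w['frame'][30:150,290:410]; m=(f.max(2)<52).astype('uint8')
m=cv2.morphologyEx(m,cv2.MORPH_OPEN,np.ones((9,9),'uint8')); c,l,st,ce=cv2.connectedComponentsWithStats(m); i=1+st[1:,4].argmax()
cnt=cv2.findContours((l==i).astype('uint8'),0,2)[0][0]; b=cv2.boxPoints(cv2.minAreaRect(cnt))+[290,30]
print(st[i],b.tolist())
u=np.array([.224,.9746])
v=np.array([.9746,-.224])
pts=(cnt.reshape(-1,2)+[290,30]).astype(float)
for z in (.051,.013):
    q=ray(w,pts,z)[:,:2]; print(z,'u',(q@u).min(),(q@u).max(),'v',(q@v).min(),(q@v).max())
print('slot u',ray(w,[(220,57),(372,93)],.012)[:,:2]@u,'slot v',ray(w,[(220,57),(372,93)],.012)[:,:2]@v)
```

```text
cam [ 0.52024704 -0.1982393   0.3469692 ]
slot [[0.5773, -0.0955], [0.5405, -0.2592]] corners [[0.6132, -0.09], [0.5693, -0.2804], [0.4749, -0.2604], [0.5166, -0.0687]]
[ 48  29  23  51 755] [[335.34117889404297, 107.96470642089844], [346.8705940246582, 56.08235168457031], [363.17647552490234, 59.70588684082031], [351.6470603942871, 111.58824157714844]]
0.051 u -0.10980853092795667 -0.09363108844707561 v 0.5594348687818271 0.6076519208577009
0.013 u -0.11406341346925175 -0.09580892101806655 v 0.560461554004576 0.6148692772388052
slot u [ 0.03622369 -0.13153099] slot v [0.58407947 0.58485189]
```

Run:
```python
from h import *
s=ctrl.state(); print(s['qpos'],s['time'])
im=grab('scene'); print(ray(im,[(198,215),(243,248)],.02))
```

```text
[-2.57161091e-03 -2.70726437e-01 -2.47273225e-01 -1.39070374e-04
 -1.59409544e+00  1.57462621e+00] 8.05
[[ 0.75885463 -0.27360445  0.02      ]
 [ 0.76426144 -0.09392154  0.02      ]]
```

Emit:
arm_command(targets="-1 0 0 0 0 0 0.14; -1 0 0 0 0 0 0.14; -1 0 0 0 0 0 0.14; -1 0 0 0 0 0 0.14; -1 0 0 0 0 0 0.14; -1 0 0 0 0 0 0.14; -1 0 0 0 0 0 0.14; -1 0 0 0 0 0 0.14; -1 0 0 0 0 0 0.14; -1 0 0 0 0 0 0.14; -1 0 0 0 0 0 0.14; -1 0 0 0 0 0 0.14")

```text
time: 9.3
position: [0.4441, -0.1974, 0.2054]
tool_rot: [[-0.113, -0.994, 0.0], [-0.994, 0.113, -0.0], [-0.0, -0.0, -1.0]]
wrist_force: [0.2, -0.5, 0.6]
grip_width: -0.0
finger_force: 0.0
```

Emit:
arm_command(targets="-1 0 0 0 0 0 0.117; -1 0 0 0 0 0 0; -1 0 0 0 0 0 0")

```text
time: 9.6
position: [0.444, -0.1978, 0.2054]
tool_rot: [[-0.22, -0.976, 0.0], [-0.976, 0.22, -0.0], [0.0, -0.0, -1.0]]
wrist_force: [-0.0, -0.3, 0.8]
grip_width: -0.0001
finger_force: 0.0
```

Run:
```python
from h import *
s=ctrl.state(); R=np.array(s['tool_rot']); print(s['position'],R.round(3)); print((R.T@(np.array([.5365,-.2731,.2053])-s['position'])*100).round(2))
```

```text
[ 0.44395314 -0.19778769  0.20537519] [[-0.22  -0.976  0.   ]
 [-0.976  0.22  -0.   ]
 [ 0.    -0.    -1.   ]]
[ 5.310e+00 -1.068e+01  1.000e-02]
```

Go behind the tab at height, then down to z ≈ 0.030.

Emit:
arm_command(targets="-1 1.8 -3.6 0 0 0 0; -1 1.8 -3.6 0 0 0 0; -1 1.7 -3.5 0 0 0 0; -1 0 0 4 0 0 0; -1 0 0 4 0 0 0; -1 0 0 4 0 0 0; -1 0 0 1 0 0 0; -1 0 0 0 0 0 0; -1 0 0 0 0 0 0")

```text
time: 10.5
position: [0.5373, -0.2745, 0.078]
tool_rot: [[-0.223, -0.975, 0.003], [-0.975, 0.223, -0.002], [0.001, -0.003, -1.0]]
wrist_force: [1.1, -0.0, 0.8]
grip_width: 0.0001
finger_force: 0.0
```

Run:
```python
from h import *
a=grab('wrist')['frame']; b=grab('scene')['frame'][120:270,180:420]
cv2.imwrite('pics/c.png',np.vstack([cv2.resize(a,(480,300)),cv2.resize(b,(480,300))])[:,:,::-1])
```

```text
(no output)
```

View pics/c.png

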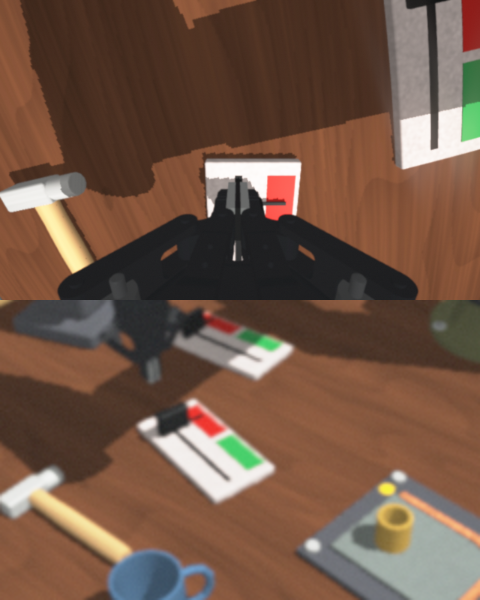

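The shut fingers hang just behind the tab's red side: the wrist half shows them over the board's red edge at (240,180), and the hammer at (60,190) is clear. I'll go down and creep forward.

Emit:
arm_command(targets="-1 0 0 2 0 0 0; -1 0 0 2 0 0 0; -1 0 0 0.8 0 0 0; -1 0 0 0 0 0 0; -1 -0.5 0 0 0 0 0; -1 -0.5 0 0 0 0 0; -1 -0.5 0 0 0 0 0; -1 -0.4 0 0 0 0 0; -1 -0.4 0 0 0 0 0; -1 -0.4 0 0 0 0 0; -1 -0.4 0 0 0 0 0; -1 -0.4 0 0 0 0 0")

```text
time: 11.8
position: [0.544, -0.24, 0.0275]
tool_rot: [[-0.224, -0.975, -0.0], [-0.975, 0.224, -0.001], [0.001, -0.0, -1.0]]
wrist_force: [-0.2, -1.6, 0.3]
grip_width: -0.0
finger_force: 0.8
```

Contact made at about 1.6 N. Keep pushing.

Emit:
arm_command(targets="-1 -0.6 0 0 0 0 0; -1 -0.6 0 0 0 0 0; -1 -0.6 0 0 0 0 0; -1 -0.6 0 0 0 0 0; -1 -0.6 0 0 0 0 0; -1 -0.6 0 0 0 0 0; -1 -0.6 0 0 0 0 0; -1 -0.6 0 0 0 0 0; -1 -0.6 0 0 0 0 0; -1 -0.6 0 0 0 0 0; -1 -0.6 0 0 0 0 0; -1 -0.6 0 0 0 0 0")

```text
time: 13.0
position: [0.5602, -0.1693, 0.0273]
tool_rot: [[-0.224, -0.975, -0.0], [-0.975, 0.224, -0.0], [0.0, 0.0, -1.0]]
wrist_force: [0.3, -1.4, 0.4]
grip_width: 0.0002
finger_force: 0.8
```

Emit:
arm_command(targets="-1 -0.5 0 0 0 0 0; -1 -0.5 0 0 0 0 0; -1 -0.4 0 0 0 0 0; -1 -0.3 0 0 0 0 0; -1 -0.3 0 0 0 0 0; -1 0 0 0 0 0 0")

```text
time: 13.6
position: [0.5648, -0.1498, 0.0272]
tool_rot: [[-0.224, -0.975, 0.0], [-0.975, 0.224, 0.0], [-0.0, -0.0, -1.0]]
wrist_force: [-0.5, -0.1, 0.2]
grip_width: -0.0001
finger_force: 0.0
```

Run:
```python
from h import *
im=grab('scene'); cv2.imwrite('pics/d.png',cv2.resize(im['frame'][130:250,210:370],None,fx=4,fy=4,interpolation=cv2.INTER_CUBIC)[:,:,::-1])
```

```text
(no output)
```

View pics/d.png

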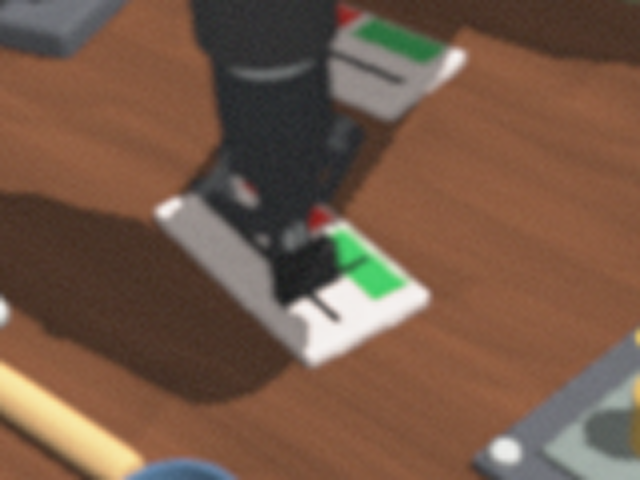

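The tab is well into the green half, with the pointer at crop (345,265), and a little slot is left. I'll finish slowly while watching the force.

Emit:
arm_command(targets="-1 -0.3 0 0 0 0 0; -1 -0.2 0 0 0 0 0; -1 -0.2 0 0 0 0 0; -1 0 0 0 0 0 0")

```text
time: 14.05
position: [0.5663, -0.1432, 0.0273]
tool_rot: [[-0.224, -0.975, 0.0], [-0.975, 0.224, 0.0], [-0.0, -0.0, -1.0]]
wrist_force: [0.2, -0.2, -0.2]
grip_width: 0.0002
finger_force: 0.1
```

Emit:
arm_command(targets="-1 -0.2 0 0 0 0 0; -1 0 0 0 0 0 0")

```text
time: 14.25
position: [0.5666, -0.1414, 0.0273]
tool_rot: [[-0.224, -0.975, -0.0], [-0.975, 0.224, 0.0], [0.0, 0.0, -1.0]]
wrist_force: [0.2, 0.1, 0.3]
grip_width: -0.0005
finger_force: 0.2
```

Emit:
arm_command(targets="-1 -0.15 0 0 0 0 0; -1 0 0 0 0 0 0")

```text
time: 14.45
position: [0.567, -0.14, 0.0273]
tool_rot: [[-0.224, -0.975, -0.0], [-0.975, 0.224, -0.0], [0.0, -0.0, -1.0]]
wrist_force: [0.2, -0.5, -0.8]
grip_width: -0.0002
finger_force: 0.4
```

Emit:
arm_command(targets="-1 -0.15 0 0 0 0 0; -1 0 0 0 0 0 0")

```text
time: 14.65
position: [0.5673, -0.1385, 0.0273]
tool_rot: [[-0.224, -0.975, -0.0], [-0.975, 0.224, -0.0], [0.0, 0.0, -1.0]]
wrist_force: [-0.2, -0.7, -0.1]
grip_width: -0.0001
finger_force: 0.4
```

Emit:
arm_command(targets="-1 -0.1 0 0 0 0 0; -1 0 0 0 0 0 0")

```text
time: 14.85
position: [0.5675, -0.1376, 0.0273]
tool_rot: [[-0.224, -0.975, -0.0], [-0.975, 0.224, -0.0], [0.0, 0.0, -1.0]]
wrist_force: [-0.2, -1.4, -1.0]
grip_width: 0.0
finger_force: 0.5
```

Emit:
arm_command(targets="-1 -0.1 0 0 0 0 0; -1 0 0 0 0 0 0")

```text
time: 15.05
position: [0.5676, -0.1371, 0.0273]
tool_rot: [[-0.224, -0.975, -0.0], [-0.975, 0.224, -0.001], [0.001, 0.0, -1.0]]
wrist_force: [-0.4, -4.9, -0.6]
grip_width: 0.0001
finger_force: 2.0
```

The stop is felt: force rises to 4.9 N and travel falls short, so the tab is home. I'll back off and rise.

Emit:
arm_command(targets="-1 0.5 0 0 0 0 0; -1 1.5 0 0 0 0 0; -1 1 0 0 0 0 0; -1 0 0 -3 0 0 0; -1 0 0 -4 0 0 0; -1 0 0 -4 0 0 0; -1 0 0 -4 0 0 0; -1 3 0 0 0 0 0; -1 4 0 0 0 0 0; -1 4 0 0 0 0 0; -1 0 0 0 0 0 0; -1 0 0 0 0 0 0")

```text
time: 16.25
position: [0.5357, -0.2745, 0.1772]
tool_rot: [[-0.227, -0.974, -0.0], [-0.974, 0.227, 0.0], [-0.0, 0.0, -1.0]]
wrist_force: [-0.0, 0.4, 0.0]
grip_width: 0.0002
finger_force: 0.0
```

Run:
```python
from h import *
im=grab('side'); b=im['frame'][110:230,180:420]
cv2.imwrite('pics/e.png',cv2.resize(b,None,fx=3,fy=3)[:,:,::-1])
```

```text
(no output)
```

View pics/e.png

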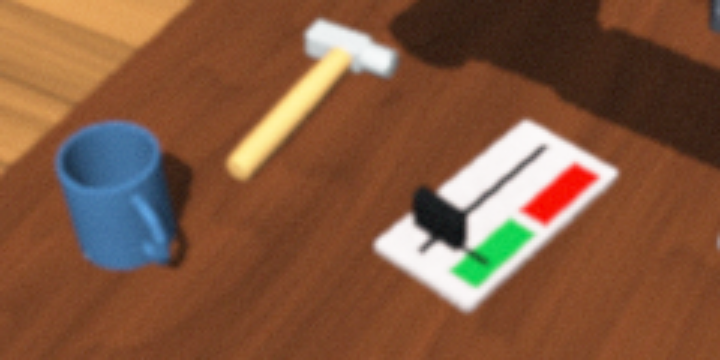

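The tab is at the green end, at crop (440,218). The mug and hammer have not moved, and the arm is clear.

```bash
python3 -c "
from rig import ctrl
print(ctrl.sign_off())"
```

```text
the job is handed in; nothing more can be done
None
```

I traced the whole bead from the yellow dot to the blue dot about 7 mm above its crest, pushed the left board's tab to its green stop (4.9 N at most in the readings), moved the arm clear and handed the job in; the sign-off returned no verdict.

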